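# Unclamp the finished pressure test pot

### The job

Two small pressure test pots for watch cases stand on the bench, each with its lid clamped by a hinged eyebolt and a coloured wing nut. The green one has finished its test: loosen its wing nut by a quarter turn anticlockwise (seen from above), then swing its eyebolt outward, away from the pot and down, clear of the slotted lug, and let go. The red pot is still under pressure: leave its wing nut tight.

Things in the scene. Friction and masses are not known exactly. Their poses are not given: they have to be found in the camera images.
- green_pot: Fixed aluminium pot, 86 mm across, green band and green wing nut; origin under its centre, z up, -x points to its eyebolt. Lid top 78 mm, lug top 85 mm above the bench. The upright eyebolt stands 58 mm from the axis in the lug's slot, open outward; its hinge pin lies level along y at (-58, 0, 22) mm. The like pot in red is 190 mm or more to its left or right; bolts roughly face the robot.
- green_grip (a point): Middle of the green wings, the point to grip: on the bolt, 87 mm above the pin when tight. Rises and swings with the nut but does not turn with it; axes as the pot's while the bolt is upright, z up the bolt. Wings: two flat round lobes, 8 mm thick, 54 mm over both, from 16 mm below to 10 mm above this point; at nut 0 rad they lie along y, so fingers close on their faces along x.
- green_nut (a joint): Turn of the green nut, rad: grows anticlockwise from above (loosening); 0 to 1.9, starts at 0 to 0.25. Friction 0.05 N m. Steep thread: rises 4 mm per rad. Below about 0.9 its washer is trapped by the lug's raised lip and the bolt cannot swing. At 1.57 the wings lie along the pot's x: fingers still holding them can carry the bolt outward, the wings pivoting between them.
- green_bolt (a joint): Swing of the green pot's eyebolt about its pin, rad: 0 upright in the lug, grows outward (pot's -x) and down to its stop at 1.35. Slight friction: leaning out more than about 0.4 it sinks to the stop by itself when let go.
- red_nut (a joint): Turn of the wing nut of the red-banded pot, rad (bystander); starts tight at 0 to 0.25, grows as it loosens; must stay tight. (Room: a magnifier on a level arm hangs 0.5 m above the bench at the left, at x 0.55 to 0.65, y 0.2 to 0.6 m: come to the pots from nearer the robot.)
There are look-alikes about, which are no part of the job. What is shaped like the part that bears red_nut but blue is not meant.

How it is judged (in metres and radians):
On the way:
1. the green wing nut is loosened (past 1.0 rad) while its bolt still stands in the lug (value of joint green_nut above 1 rad and value of joint green_bolt below 0.2 rad), for 0.1 s.
At the end, for the whole second after the job is handed in: The green pot's eyebolt is swung out of the lug by more than 0.9 rad and at rest, its nut still loosened (over 0.8 rad), and the red nut is still tight (under 0.45 rad) (value of joint green_bolt above 0.9 rad and value of joint green_nut above 0.8 rad and value of joint red_nut below 0.45 rad and velocity of joint green_bolt below 0.1 rad/s); the robot touches nothing.
It fails at once if the red wing nut is loosened (value of joint red_nut above 0.45 rad).
It also fails if it takes over 51 s, if anything falls off the work surface, if the arm or the gripper's body presses on something with over 40 N, if the wrist force passes 120 N, or if a joint passes its speed limit or range.

### The arm

A 6-joint arm with a two-finger parallel gripper is mounted at the origin on a cart in front of the work surface, level with it; the furniture and walls round the work are solid. World frame = base frame: x ahead of the robot, y to its left, z up, the work surface at z = 0. Lengths are in m, angles in degrees, forces in N, time in s.
With the tool pointing down it reaches from about 0.325 to 0.9 m from the base axis. Payload 6.1 kg.
Tool frame: the origin (TCP) lies on the front face of the gripper's body, between the roots of the fingers; the fingertips stand 70 mm ahead of it and the grasp point (between the pads) lies 51 mm ahead of it; z points along the fingers, y is the line along which they close (so a half turn about z gives the same grasp; the last joint's range is limited). The gripper opens to 87 mm and grips with 3 to 60 N. Pads are 19 mm wide; open, the fingers measure 117 mm over their backs; the gripper's body (75 mm by 190 mm) begins 51 mm behind the grasp point.
Start: joints at [61.816, 12.628, 87.462, -0, 79.91, -7.225], TCP at [0.224, 0.584, 0.292] pointing down, gripper open.
Joint ranges: [-170.65, 170.65], [-52.31, 119.04], [5.05, 147.46], [-71.25, 251.25], [11.57, 151.72], [-153.62, 153.62]. Speed limits (degrees/s): [147.25, 147.25, 172.46, 180, 180, 180].

### API

Orientations are given as a 3x3 rotation matrix whose columns are the frame's x, y, z axes.
In Python, from plant import env, ik, vision gives the robot as it stands. Calls block until the motion is done:
- env.move_to(position, orientation): joint-space move of the TCP to a pose.
- env.move_straight(position, frame=None, speed=0.15, max_force=None): straight line of the TCP; frame=None keeps the orientation; speed is the mean speed in m/s. With max_force (N) it stops when the force on the tool has changed by that much, and returns True; else False.
- env.movej(angles): joint-space move.
- env.grip(opening, newtons=None): finger opening in m; newtons is the grip in N (None keeps the last); returns when the fingers have stopped.
- env.dwell(seconds).
- ik(position, orientation): joint angles nearest the present ones, or None.
- env.state(): the state.
- vision.get_image(name): name is "scene" or "top"; returns a dict with "image" (480x640x3 uint8, red, green, blue), "fov_y" (degrees; the focal length in pixels is half the picture's height over the tangent of half this angle, whatever the lens; pixels are square), "cx", "cy" (the principal point, pixels), "rvec" (rotation vector, rad) and "tvec" (3), from world to camera coordinates, as OpenCV has them. Camera axes: x right, y down, z forward; pixel columns grow to the right and rows downward; lengths in m; the calibration is good to about 2 mm. A picture is of the moment at which its call begins. There is no depth.
A pose or a line that the arm cannot do raises env.IKError and nothing moves.
- env.finish_job(): hands the job in; it is judged then, once.
The state is a dict: "t": time; "joint_positions": joint angles; "qd": joint speeds; "tau": joint torques, N m; "tcp_pos": TCP position; "ee_rot": TCP orientation; "force": force on the tool from outside, world axes, zero at the start; "wrist_torque": the same for the moment, N m; "width": finger opening in m; "finger_force": force on a finger pad.
Only numpy, scipy, OpenCV 4.12 (cv2) and the standard library are available. Lean on these libraries where they do the work, as an engineer would, in place of code of your own. Each camera call takes 0.05 s, during which the arm holds its last target. There are 200 camera calls.

## Working session

There is one attempt and no reset: what is moved stays moved. The work goes in short steps, each a Python script; the robot and the scene stay as the last script left them, time stands still between calls to the robot, and variables do not carry over. Pictures are saved under pics/ and viewed, at most 10 in all, crops included, and the job is handed in when it is done.

```bash
mkdir -p pics; ls; cat > h.py <<'E'
import numpy as np, cv2
from plant import env, ik, vision
def cam(n):
    d=vision.get_image(n); im=d["image"]; f=240/np.tan(np.radians(d["fov_y"])/2)
    K=np.array([[f,0,d["cx"]],[0,f,d["cy"]],[0,0,1.]])
    R=cv2.Rodrigues(np.array(d["rvec"],float))[0]; t=np.array(d["tvec"],float).ravel()
    return im,K,R,t
def ray(c,uv):
    im,K,R,t=c; d=R.T@np.linalg.inv(K)@np.array([uv[0],uv[1],1.]); return -R.T@t,d/np.linalg.norm(d)
def onz(c,uv,z):
    o,d=ray(c,uv); return o+d*(z-o[2])/d[2]
def proj(c,p):
    im,K,R,t=c; q=K@(R@np.array(p)+t); return q[:2]/q[2]
def tri(rs):
    A=sum(np.eye(3)-np.outer(d,d) for o,d in rs); b=sum((np.eye(3)-np.outer(d,d))@o for o,d in rs)
    return np.linalg.solve(A,b)
E
python3 - <<'E'
from h import *
for n in("scene","top"):
    c=cam(n); cv2.imwrite(f"pics/{n}0.png",c[0][:,:,::-1]); print(n,c[1][0,0],-c[2].T@c[3],c[2][2])
    hsv=cv2.cvtColor(c[0],cv2.COLOR_RGB2HSV)
    for nm,lo,hi in(("green",40,85),("red",0,8),("red2",172,180),("blue",95,130)):
        m=cv2.inRange(hsv,(lo,100,40),(hi,255,255))
        k,l,s,ce=cv2.connectedComponentsWithStats(m)
        for i in range(1,k):
            if s[i,4]>25: print(nm,s[i],ce[i].round(1),onz(c,ce[i],.109).round(3))
E
```

```text
pics
scene 604.1412429252318 [-0.05047784 -0.74631464  0.99721614] [ 0.45792407  0.57025279 -0.68199509]
green [467   0  42   9 216] [488.6   2.7] [1.875 0.646 0.109]
green [ 531    0   84   62 3139] [575.2  25.9] [1.962 0.326 0.109]
green [630  18  10  12  60] [635.8  23.9] [2.155 0.207 0.109]
green [630  45  10   9  58] [635.5  48.6] [1.971 0.098 0.109]
green [300 149  21  11 122] [309.6 154.6] [0.729 0.263 0.109]
green [321 164  29  11  85] [334.7 171.1] [0.736 0.17  0.109]
green [ 135  196  133   83 5018] [198.6 238.6] [0.347 0.157 0.109]
green [367 311  27  18 276] [379.4 319.8] [ 0.505 -0.247  0.109]
green [384 329  24   8  58] [394.5 334.2] [ 0.504 -0.289  0.109]
red [   2   13   44   36 1017] [20.8 31.6] [0.386 1.417 0.109]
red [185  63  14  27 187] [191.3  78.8] [0.684 0.79  0.109]
red [183 202  22  14 192] [193.7 208.5] [0.388 0.252 0.109]
red [199 213  23  12  62] [210.3 220.8] [0.397 0.192 0.109]
red [272 221  23  17 228] [282.8 229.1] [0.509 0.073 0.109]
red [   0  230   78  123 5338] [ 39.5 308.2] [0.007 0.168 0.109]
red [285 235  25  12  92] [297.4 242.5] [0.509 0.019 
[... 488 characters left out ...]
17454  1.1207814 ] [ 0.21771719 -0.01348422 -0.97591875]
green [447 243  11   9  50] [452.1 246.8] [ 0.515 -0.255  0.109]
green [434 250  14  11  74] [440.5 255.3] [ 0.501 -0.233  0.109]
green [   84   268   147   122 13727] [158.8 330.6] [0.395 0.264 0.109]
red [250 249  26  20 181] [262.9 259.3] [0.51  0.081 0.109]
red [164 324  11  13  51] [168.2 328.9] [0.397 0.248 0.109]
red [150 336  11   9  61] [154.7 339.9] [0.379 0.271 0.109]
red2 [153 323  22  18  50] [164.1 332.2] [0.392 0.255 0.109]
blue [ 122  286   57   50 1446] [148.9 310.4] [0.431 0.282 0.109]
blue [162 328  19  17 150] [172.1 337.1] [0.383 0.241 0.109]
blue [  226   339   232    79 10395] [324.9 384.1] [ 0.29  -0.016  0.109]
```

View pics/scene0.png

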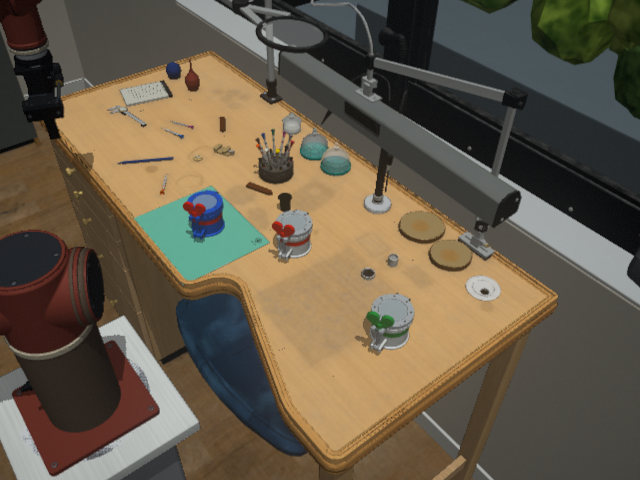

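View pics/top0.png

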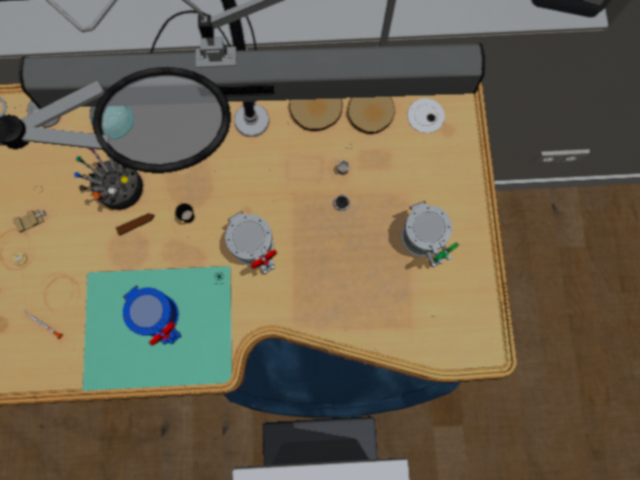

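The pictures show the green pot at top (428,230) and scene (392,320), with its wings at top (446,251) and scene (381,320). The red pot is at top (249,238), and the look-alike has a blue pot body at top (149,311). Next I'll zoom in on the green pot.

```bash
python3 - <<'E'
from h import *
t=cam("top"); s=cam("scene")
a=cv2.resize(t[0][195:275,390:480],None,fx=5,fy=5,interpolation=2); b=cv2.resize(s[0][285:365,350:430],None,fx=5,fy=5,interpolation=2)
out=np.hstack([a[:,:400],b]); cv2.imwrite("pics/zoom.png",out[:,:,::-1])
for n,c,(x0,y0,x1,y1) in(("top",t,(390,195,480,275)),("scene",s,(350,285,430,335))):
    hsv=cv2.cvtColor(c[0],cv2.COLOR_RGB2HSV); m=cv2.inRange(hsv,(40,80,30),(85,255,255))
    q=np.zeros_like(m); q[y0:y1,x0:x1]=m[y0:y1,x0:x1]
    p=np.argwhere(q)[:,::-1].astype(np.float32); print(n,len(p),cv2.minAreaRect(p),p.mean(0))
    if n=="top":
        r=cv2.minAreaRect(p); bx=cv2.boxPoints(r)
        w=[onz(c,v,.109)[:2].round(4) for v in bx]; print(w, onz(c,r[0],.109))
        ut=r[0]
    else: us=cv2.minAreaRect(p)[0]
P=tri([ray(t,ut),ray(s,us)]); print("tri",P,proj(t,P)-ut)
# lid
hsv=cv2.cvtColor(t[0],cv2.COLOR_RGB2HSV)
for u0,v0 in((428,230),(249,238)):
    m=((hsv[...,1]<50)&(hsv[...,2]>100)).astype(np.uint8); m[:v0-40]=0;m[v0+40:]=0;m[:,:u0-40]=0;m[:,u0+40:]=0
    m=cv2.morphologyEx(m,cv2.MORPH_OPEN,np.ones((15,15),np.uint8))
    k=max(cv2.findContours(m,0,1)[0],key=cv2.contourArea); e=cv2.fitEllipse(k); print("lid",e,onz(t,e[0],.078))
E
```

```text
top 135 ((445.6412048339844, 251.6647491455078), (7.2671709060668945, 28.526355743408203), 49.39870071411133) [444.88147 252.11852]
[array([ 0.4962, -0.218 ]), array([ 0.5277, -0.2598]), array([ 0.5172, -0.2672]), array([ 0.4858, -0.2254])] [ 0.5066421  -0.24254027  0.109     ]
scene 334 ((385.8000183105469, 324.3999938964844), (42.93250274658203, 18.782970428466797), 26.56505012512207) [381.73953 321.46707]
tri [ 0.51508963 -0.24994682  0.08874754] [ 1.18960818 -2.47016297]
lid ((428.23480224609375, 226.75123596191406), (43.10731506347656, 47.40088653564453), 141.97412109375) [ 0.56127504 -0.22257025  0.078     ]
lid ((247.80665588378906, 236.21524047851562), (44.71282958984375, 46.575889587402344), 127.24855041503906) [0.56112763 0.11020493 0.078     ]
```

View pics/zoom.png

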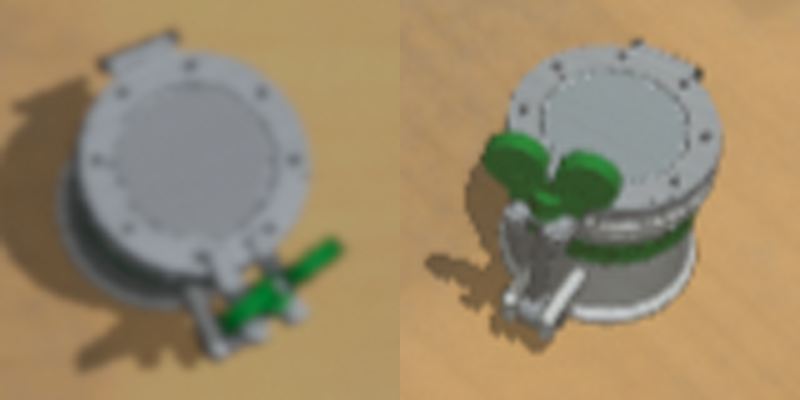

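The crops agree with each other. The wings are centred near top px (446.3,251.8) and scene px (380.4,319.5). The lid centre is near top px (428.5,227.5). Lid to grip comes out near 58 mm, as it should. I'll triangulate to check, then move to a hover.

```bash
cat >> h.py <<'E'
def F(deg):
    c,s=np.cos(np.radians(deg)),np.sin(np.radians(deg))
    return np.array([[-s,c,0],[c,s,0],[0,0,-1.]])
E
python3 - <<'E'
from h import *
t=cam("top"); s=cam("scene")
P=tri([ray(t,(446.2,251.8)),ray(s,(380.4,319.5))]); print("tri",P,proj(t,P),proj(s,P))
G=onz(t,(446.1,251.8),.108); L=onz(t,(428.5,227.4),.078); print(G,L,np.linalg.norm((G-L)[:2]),np.degrees(np.arctan2(*(L-G)[1::-1])))
a=onz(t,(435,260),.106);b=onz(t,(458,243.6),.106);print("wing",np.linalg.norm(a-b),np.degrees(np.arctan2(a[1]-b[1],a[0]-b[0]))-90)
h=onz(t,(418,206),.078); print("hinge yaw",np.degrees(np.arctan2(*(h-L)[1::-1])))
for o in(0,180,-180):
  for psi in(36,115):
    q=ik([.508,-.243,.17],F(psi+o)); print(o,psi,None if q is None else np.round(q,1))
E
```

```text
tri [ 0.50827572 -0.2450758   0.10531159] [446.51995114 251.12002888] [379.72923803 319.70590916]
[ 0.50655236 -0.24356523  0.108     ] [ 0.56001909 -0.22294141  0.078     ] 0.05730649241243075 21.093216705894275
wing 0.051785560087993086 32.05602989536109
hinge yaw 20.40036250453945
0 36 [-33.6  11.1 103.   -0.   65.8 -69.6]
0 115 [ -33.6   11.1  103.    -0.    65.8 -148.6]
180 36 [-33.6  11.1 103.   -0.   65.8 110.4]
180 115 [-33.6  11.1 103.   -0.   65.8  31.4]
-180 36 [-33.6  11.1 103.   -0.   65.8 110.4]
-180 115 [-33.6  11.1 103.   -0.   65.8  31.4]
```

Height 0.105–0.108 m, distance 57 mm and wing span 52 mm all fit. Pot yaw is about 21° and the wing yaw about 34°. Moving now.

```bash
python3 - <<'E'
from h import *
G=np.array([.507,-.244,.110])
def st(n): s=env.state(); print(n,round(s["t"],2),np.round(s["tcp_pos"],4),"f",np.round(s["force"],1),"tq",np.round(s["wrist_torque"],2),"w",round(s["width"],4),s["finger_force"])
env.move_to([.19,.36,.29],env.state()["ee_rot"]); st("back")
env.move_to([.40,-.16,.27],F(214)); st("side")
env.grip(.06,15)
env.move_to(G+[0,0,.051+.06],F(214)); st("hover")
print(env.move_straight(G+[0,0,.051],speed=.06,max_force=6)); st("down")
env.grip(.004,12); st("grip")
s=cam("scene"); cv2.imwrite("pics/g1.png",cv2.resize(s[0][230:390,290:490],None,fx=4,fy=4)[:,:,::-1]) if 0 else cv2.imwrite("pics/g1.png",cv2.resize(s[0][240:380,300:480],None,fx=4,fy=4)[:,:,::-1])
E
```

```text
back 1.2 [0.1905 0.3608 0.2908] f [ 0.2 -0.5  0.7] tq [-0.03 -0.04 -0.03] w 0.0871 0.0
side 3.22 [ 0.4004 -0.1595  0.27  ] f [ 0.5  0.6 -0.8] tq [0.01 0.15 0.03] w 0.0871 0.0
hover 4.62 [ 0.5065 -0.2437  0.2203] f [0.1 0.4 0.3] tq [ 0.09  0.22 -0.06] w 0.06 0.0
False
down 5.78 [ 0.5073 -0.2442  0.1615] f [-0.5  0.1 -1.2] tq [0.01 0.15 0.  ] w 0.0599 0.0
grip 6.61 [ 0.5081 -0.2432  0.1611] f [ 4.3  3.4 -0.8] tq [ 0.69 -0.63  0.01] w 0.014 11.951041333850299
```

View pics/g1.png

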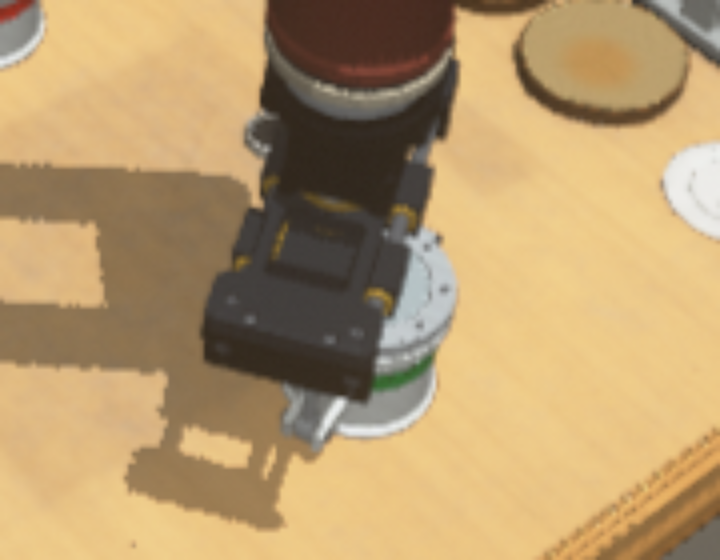

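The gripper stands squarely over the eyebolt with the pot clear, but the pads stopped at 14 mm instead of 8. They are probably on the hub below the lobes, so I'll regrip higher.

```bash
cat >> h.py <<'E'
def st(n): s=env.state(); print(n,round(s["t"],2),np.round(s["tcp_pos"],4),"f",np.round(s["force"],1),"tq",np.round(s["wrist_torque"],2),"w",round(s["width"],4),round(float(s["finger_force"]),1))
E
python3 - <<'E'
from h import *
env.grip(.04); p=np.array([.508,-.2435,.169]); env.move_straight(p,speed=.05); env.grip(.004,12); st("grip +8")
E
```

```text
grip +8 8.4 [ 0.5084 -0.2432  0.1691] f [ 3.   1.6 -0.2] tq [ 0.38 -0.31 -0.06] w 0.008 12.0
```

Width is now 8 mm, so the pads are on the lobes. Next: turn and rise.

```bash
python3 - <<'E'
from h import *
p=np.array([.5086,-.2432,.169])
for d in np.linspace(11,77,7):
    env.move_to(p+[0,0,.004*np.radians(d)],F(214+d)); st(f"rot {d:.0f}")
env.dwell(.2); st("end")
E
```

```text
rot 11 8.7 [ 0.5086 -0.2431  0.1698] f [ 1.8  1.3 -0.1] tq [0.33 0.01 0.15] w 0.008 12.0
rot 22 9.0 [ 0.5086 -0.2431  0.1706] f [0.6 0.9 1.1] tq [ 0.37 -0.01  0.01] w 0.0078 12.0
rot 33 9.3 [ 0.5085 -0.2431  0.1712] f [0.6 2.2 0.8] tq [0.44 0.02 0.01] w 0.0079 12.0
rot 44 9.6 [ 0.5085 -0.2431  0.172 ] f [1.1 2.2 0.7] tq [0.42 0.04 0.03] w 0.008 12.0
rot 55 9.9 [ 0.5086 -0.2431  0.1728] f [-0.7  2.1  0.8] tq [0.46 0.1  0.03] w 0.0079 12.0
rot 66 10.2 [ 0.5086 -0.2431  0.1735] f [-0.4  3.   0.8] tq [0.49 0.03 0.04] w 0.0081 12.0
rot 77 10.5 [ 0.5085 -0.2431  0.1743] f [0.4 3.2 1.3] tq [0.52 0.06 0.07] w 0.0079 12.0
end 10.7 [ 0.5086 -0.2431  0.1743] f [0.4 3.6 0.9] tq [0.6  0.13 0.01] w 0.008 12.0
```

```bash
python3 - <<'E'
from h import *
u=-np.array([np.cos(np.radians(21)),np.sin(np.radians(21)),0]); p0=np.array([.5086,-.2431,.022]); r=.1013
env.grip(.004,8)
for a in np.arange(.1,.81,.1):
    hit=env.move_straight(p0+u*r*np.sin(a)+[0,0,r*np.cos(a)+.051],speed=.05,max_force=15); st(f"{a:.1f} {hit}")
    if hit: break
s=cam("scene"); cv2.imwrite("pics/g2.png",cv2.resize(s[0][240:380,300:480],None,fx=4,fy=4)[:,:,::-1])
E
```

```text
0.1 False 11.27 [ 0.4984 -0.2468  0.1736] f [-1.4  3.4  0.4] tq [0.5  0.57 0.  ] w 0.008 8.0
0.2 False 11.62 [ 0.4893 -0.2502  0.1719] f [-1.9  4.2  0.3] tq [ 0.61  0.58 -0.04] w 0.0077 8.0
0.3 False 11.97 [ 0.4803 -0.2535  0.1694] f [-2.   5.2 -0.1] tq [ 0.8   0.58 -0.  ] w 0.0076 8.1
0.4 False 12.32 [ 0.4715 -0.2568  0.1659] f [-2.2  4.6 -0.4] tq [ 0.87  0.49 -0.02] w 0.0078 8.9
0.5 False 12.67 [ 0.4629 -0.2599  0.1614] f [-1.3  6.6 -0.5] tq [0.92 0.52 0.04] w 0.0076 9.0
0.6 False 13.02 [ 0.4548 -0.2628  0.1559] f [-2.4  6.6 -0.7] tq [0.93 0.52 0.01] w 0.0084 8.5
0.7 False 13.37 [ 0.4473 -0.2656  0.1496] f [-1.1  6.8 -2.6] tq [0.96 0.29 0.04] w 0.008 8.0
0.8 False 13.72 [ 0.4404 -0.2681  0.1426] f [-1.   6.6 -1.9] tq [ 1.09  0.19 -0.03] w 0.0079 8.0
```

View pics/g2.png

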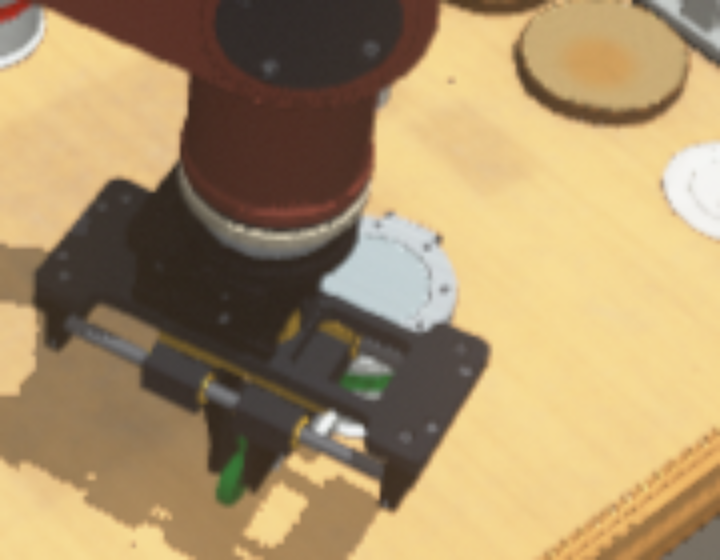

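The wing is held between the fingers at (230,475) in the crop, with the bolt swung outward. I'll open, rise and check.

```bash
python3 - <<'E'
from h import *
env.grip(.06); env.dwell(.5); p=np.array(env.state()["tcp_pos"])
print(env.move_straight(p+[0,0,.12],speed=.1,max_force=15)); st("up")
env.move_to([.36,-.02,.29],F(214+77)); env.dwell(1); st("away")
s=cam("scene");t=cam("top")
cv2.imwrite("pics/end.png",np.hstack([cv2.resize(s[0][270:380,330:430],None,fx=4,fy=4),cv2.resize(t[0][190:300,390:490],None,fx=4,fy=4)])[:,:,::-1])
E
```

```text
False
up 16.71 [ 0.4404 -0.2689  0.2627] f [-0.2  0.3 -0.2] tq [-0.07  0.19  0.01] w 0.06 0.0
away 18.73 [ 0.36 -0.02  0.29] f [ 0.  -0.2 -0.1] tq [-0.07  0.09  0.04] w 0.06 0.0
```

View pics/end.png

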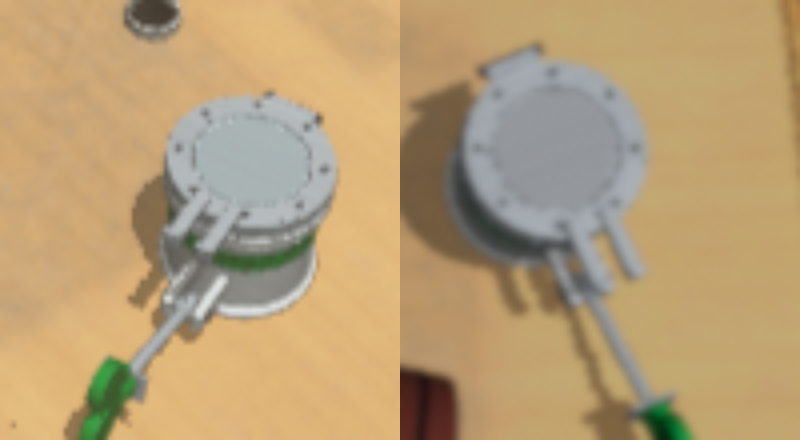

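The bolt lies fully out, at about (110,390) in the left crop and (660,420) in the right. The lug slot is empty and the nut is still turned. Handing in.

```bash
python3 -c "
from plant import env
print(env.finish_job())"
```

```text
the job is handed in; nothing more can be done
None
```

I loosened the green wing nut to about a quarter turn, swung its eyebolt out and down clear of the lug and let go; the red nut was never touched, and I handed the job in at about 19 s (no verdict was returned).

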